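# Seat the sensor head and back off its dust cap

## Robot

A 6-joint arm with a two-finger parallel gripper is mounted at the origin on the work surface. World frame = base frame: x ahead of the robot, y to its left, z up, the work surface at z = 0. Lengths are in m, angles in degrees, forces in N, time in s.
With the tool pointing down it reaches from about 0.425 to 1.125 m from the base axis. Payload 14.9 kg.
Tool frame: the origin (TCP) lies midway between the tips of the shut fingers; the grasp point (between the pads) lies manip.hold_point_z behind it (manip.hold_point_z is the distance from the TCP to the grasp point, in m); z points along the fingers, y is the direction in which the jaws open and shut (so a half turn about z gives the same grasp; the last joint's range is limited). The gripper opens to 91 mm and grips with 3 to 60 N. Pads are 32 mm wide; open, the fingers measure 118 mm over their backs; the gripper's body (76 mm by 178 mm) begins 60 mm behind the grasp point.
Start: joints at [65.988, 21.709, 99.362, -0, 58.929, -1.908], TCP at [0.263, 0.649, 0.214] pointing down, gripper open.
Joint ranges: [-158.91, 158.91], [-42.39, 125.64], [0.06, 152.35], [-60.88, 240.88], [17.5, 164.5], [-176.32, 176.32]. Speed limits (degrees/s): [108.29, 108.29, 136.94, 180, 180, 180].

## Interface

Orientations are given as a 3x3 rotation matrix whose columns are the frame's x, y, z axes.
In Python, from rig import manip gives the robot as it stands. The module is installed in compiled form; this text tells all that it offers.
- The arm moves only by the tool send_rows, never from a script. Its argument "increments" is one flat list of numbers, 7 for each row, row after row: the turn, a rotation vector about the tool's x, y, z in rad, then the shift along the tool's x, y, z in cm, then the finger opening in cm, from 0 to 9.12. In form: [wx, wy, wz, x, y, z, grip, wx, wy, wz, x, y, z, grip, ...]. A call has 1 to 10 rows; each row shifts and turns the commanded pose from where the row before left it, along the tool's axes as they then stand; what a row does not reach is not made up. A row lasts 1/8 s, in which the tool goes at most 62.5 mm and 10.7 degrees, less where a joint would pass 70% of its speed; a pose out of reach is approached as far as the arm can. A call is refused whole if a number of a shift passes 6.25 or a number of a turn 0.188, either way. A call with a gripper value outside its range is refused whole. The fingers move at their own pace and stop on an object; the grip force is fixed at half the most. Time passes only in rows, so rows that do not move let the fingers close. It gives the time, the measured TCP pose, the force and the opening at its end, in the units of the state.
- manip.observe(): the state, without advancing time (a new reading comes with each control period).
- manip.capture(name): name is "scene" or "top"; returns a dict with "img" (400x640x3 uint8, blue, green, red), "fx", "fy", "cx", "cy" (pixels), "k1" (the pictures are not rectified: a ray, as slopes to the right and down, at radius r is drawn at 1 + k1 r^2 times it, then the intrinsics apply), "R" (3x3) and "t" (3): a world point X has camera coordinates R X + t. Camera axes: x right, y down, z forward; pixel columns grow to the right and rows downward; lengths in m; the calibration is good to about 2 mm. A picture is of the moment at which its call begins. There is no depth.
- manip.hand_in(): hands the job in, once; it reports no verdict.
The state is a dict: "time_s": time; "q": joint angles; "joint_velocities": joint speeds; "effort": joint torques, N m; "tool_pos": TCP position; "tcp_rot": TCP orientation; "ft_force": force on the tool from outside, world axes, zero at the start; "wrist_torque": the same for the moment, N m; "grip_width": finger opening in m.
Only numpy, scipy, OpenCV 4.12 (cv2) and the standard library are available. Lean on these libraries where they do the work, as an engineer would, in place of code of your own. Each camera call takes 0.05 s, during which the arm holds its last target.

## Task

Pick up the square power-sensor head that stands on the optical table with its dust cap on and press it fully home in the square pocket of the bolted-down mounting block, connector in the slot, until its face is flush with the block. With the block bracing it, unscrew the tight cap anticlockwise until the threads let go, then raise the cap straight up only about a centimetre clear of the threaded snout and finish still holding it there, level and over the opening, with nothing else carrying it. Leave the other parts on the table where they are.

Things in the scene. Friction and masses are not known exactly. Their poses are not given: they have to be found in the camera images.
- head_mid (a point): Power-sensor head, loose, 0.27 to 0.43 kg: aluminium housing 60 x 60 mm, 22 mm high, standing on its square back; the black screw cap covers the snout on its upper face. Point: centre of the housing, 11 mm above its underside. z up; x points to the steel connector, a stub 10 mm thick standing out 31 mm from the +x side, its axis 11 mm above the underside.
- snout_top (a point): Centre of the top of the head's round threaded snout (hidden in the cap at the start): 44 mm above the head's underside, snout 44 mm in diameter, 53 mm over its threads, rising 22 mm from the housing. Axes as the head's.
- cap_mid (a point): Screw cap of the head: black, ribbed, round, 59 mm in diameter, 26 mm high, 80 g, open below. Point: on its axis, half-way up, 13 mm below its top. Axes parallel to the head's while tight. Tight, its rim is 24 mm above the head's underside, leaving 2 mm over the housing; its top is 50 mm above the underside. Gripped across its sides it carries the whole head.
- cap_rim (a point): Centre of the cap's open lower rim, 13 mm below its middle. Right-hand thread, tight at the start: about 0.5 N m anticlockwise (from above) breaks it loose, a light grip slips; after 30 degrees it turns easily. It rises 2.5 mm per radian and lets go about 115 degrees from tight; 120 to 155 is safely free. Until then lifting it lifts the head. The rim clears the snout 20 mm above tight.
- pocket_floor (a point): Mounting block, fixed: aluminium, 110 x 110 mm, 30 mm high, with a square pocket 62.5 mm wide, 22 mm deep, its mouth chamfered 3 mm. Point: centre of the pocket's floor, 8 mm above the table; z up, pocket sides along x and y. The +x wall has a slot for the connector, so the head goes in only with its x along this x. Seated, it rests on the floor and cannot turn.
- slot (a point): The slot for the head's connector in the +x wall of the mounting block: 15 mm wide, open at the top, as deep as the pocket. Point: in the middle of the slot, at the height of the block's top, 43 mm along +x from the pocket's centre.
- cage_cube: Bystander: dark 40 mm cube with round glass windows, standing loose. Origin under its centre.
- lens_tube: Bystander: black upright lens tube, 31 mm in diameter, 42 mm high. Origin under its centre.
- small_cap: Bystander: small smooth black lens cap, 36 mm in diameter, 14 mm high, flat on the table. Origin under its centre.
- pedestal_post: Bystander: steel post, 25 mm in diameter, 60 mm high, upright. Origin under its centre.
- mirror_mount: Bystander: black mirror mount on a foot, 75 x 50 mm, 70 mm high. Origin under its post.
- clamp_fork: Bystander: flat steel clamping fork, 65 x 40 x 8 mm. Origin under its middle.
- ball_driver: Bystander: screwdriver lying flat, 170 mm long, black handle. Origin at its middle.
Mind the look-alikes: they are no part of the job. What is shaped like the part that bears cap_mid but blue is not meant.

How it is judged:
By the outcome, as a careful person would: the job done as asked, in the order asked, and still so for the second after the job is handed in, while the arm keeps its last pose, push and grip.
It also fails if it takes over 67 s, if anything falls off the work surface, if the arm or the gripper's body presses on something with over 40 N, if the wrist force passes 120 N, or if a joint passes its speed limit or range.

## Working session

There is one attempt and no reset: what is moved stays moved. The work goes in short steps, Python scripts to look and compute and a tool call to move; the robot and the scene stay as the last step left them, time stands still between calls to the robot, and variables do not carry over. Pictures are saved under pics/ and viewed, and the job is handed in when it is done.

Besides the shell and the picture viewer there is one more tool, called after "Emit:" as name(argument=value, ...), one argument or row to a line, values as JSON. send_rows: Moves the arm, as the interface text tells. Its arguments: {"type":"object","properties":{"increments":{"type":"array","items":{"type":"number"}}},"required":["increments"]}

```bash
mkdir -p pics
python3 - <<'E'
from rig import manip
import cv2,numpy as np
np.set_printoptions(precision=4,suppress=True)
s=manip.observe(); print(s, manip.hold_point_z)
for n in("scene","top"):
    c=manip.capture(n); cv2.imwrite(f"pics/{n}0.png",c["img"]); print(n,{k:v for k,v in c.items() if k!="img"})
E
```

```text
{'time_s': 0.0, 'q': array([65.988 , 21.7384, 99.3974,  0.0004, 58.929 , -1.9089]), 'joint_velocities': array([-0.0052,  0.0879,  0.0156, -0.0184,  0.1612, -0.0078]), 'effort': array([ -0.0019, -76.3707, -43.4375,   0.0651,   0.0422,  -0.0001]), 'tool_pos': array([0.2632, 0.6482, 0.2133]), 'tcp_rot': array([[-0.9265,  0.3763, -0.0005],
       [ 0.3763,  0.9265, -0.001 ],
       [ 0.    , -0.0011, -1.    ]]), 'ft_force': array([-0.206 ,  0.4426, -0.5549]), 'wrist_torque': array([-0.0555, -0.0465,  0.0095]), 'grip_width': 0.09141740352658462} 0.0188
scene {'fx': 419.6671448254782, 'fy': 419.6671448254782, 'cx': 317.93633502658906, 'cy': 198.6795348198477, 'k1': -0.09917177084732598, 'R': array([[ 0.3498,  0.9367,  0.0123],
       [ 0.5741, -0.2039, -0.793 ],
       [-0.7403,  0.2845, -0.6091]]), 't': array([-0.3045, -0.2709,  1.3452])}
top {'fx': 373.26766311149674, 'fy': 373.26766311149674, 'cx': 325.39766754686724, 'cy': 201.0838258836684, 'k1': 0.010396346296848628, 'R': array([[-0.0253, -0.9996,  0.0107],
       [-0.9852,  0.0231, -0.17  ],
       [ 0.1697, -0.0149, -0.9854]]), 't': array([0.0946, 0.5973, 0.8607])}
```

View pics/scene0.png

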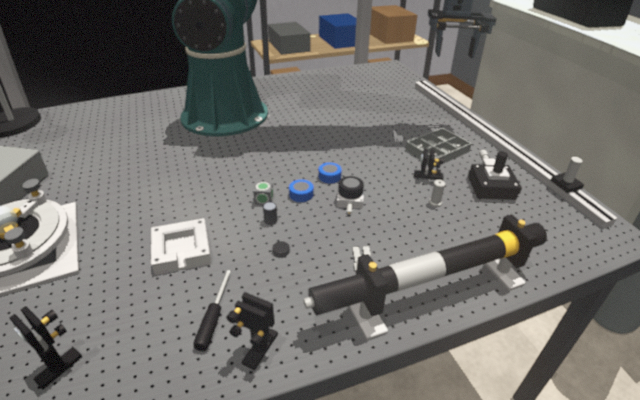

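View pics/top0.png

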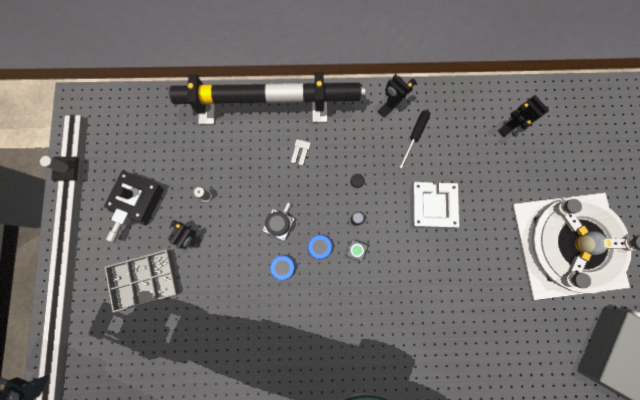

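```bash
cat > h.py <<'E'
import cv2,numpy as np
from rig import manip
np.set_printoptions(precision=4,suppress=True)
def ray(c,u,v):
    d=np.array([(u-c["cx"])/c["fx"],(v-c["cy"])/c["fy"]]); s=d.copy()
    for _ in range(30): s=d/(1+c["k1"]*(s@s))
    R=np.array(c["R"]);t=np.array(c["t"])
    w=R.T@np.array([s[0],s[1],1]); return -R.T@t,w
def onz(c,u,v,z):
    o,w=ray(c,u,v); return o+w*(z-o[2])/w[2]
def proj(c,X):
    p=np.array(c["R"])@np.array(X)+np.array(c["t"]); s=p[:2]/p[2]; s=s*(1+c["k1"]*(s@s))
    return np.array([c["fx"]*s[0]+c["cx"],c["fy"]*s[1]+c["cy"]])
E
python3 - <<'E'
import cv2
t=cv2.imread("pics/top0.png");s=cv2.imread("pics/scene0.png")
def z(im,x,y,w,h,f): return cv2.resize(im[y:y+h,x:x+w],None,fx=f,fy=f,interpolation=cv2.INTER_CUBIC)
a=z(t,250,190,60,60,6.5);b=z(t,405,170,60,60,6.5)
c=z(s,320,165,60,60,6.5);d=z(s,150,215,60,60,6.5)
cv2.imwrite("pics/z0.png",cv2.hconcat([a,b]));cv2.imwrite("pics/z1.png",cv2.hconcat([c,d]))
E
```

```text
(no output)
```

View pics/z0.png

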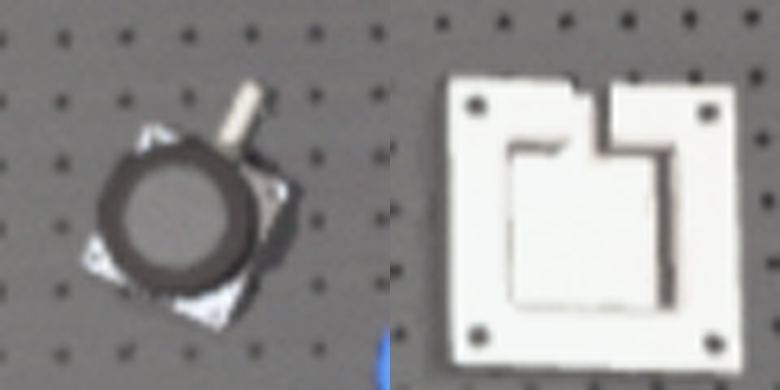

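View pics/z1.png

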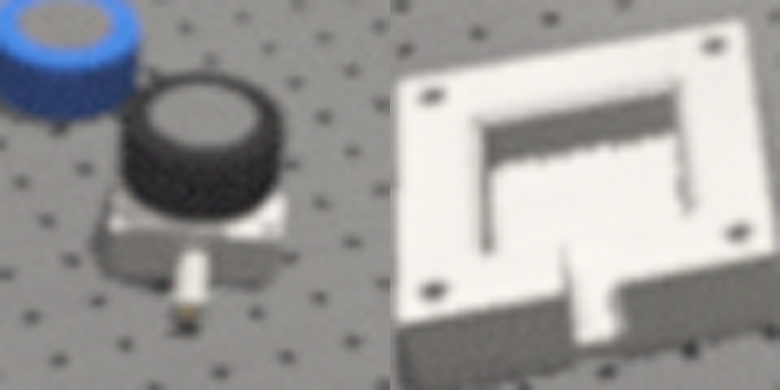

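Run:
```python
from h import *
out=[]
for n,hr,br in(("top",(250,190,60,60),(405,170,60,60)),("scene",(320,165,60,60),(145,212,70,64))):
    c=manip.capture(n); im=c["img"]
    print(n,"cam",-np.array(c["R"]).T@c["t"])
    x,y,w,h=br; F=6
    z=cv2.resize(im[y:y+h,x:x+w],None,fx=F,fy=F,interpolation=cv2.INTER_CUBIC)
    g=cv2.cvtColor(z,cv2.COLOR_BGR2GRAY)
    m=(g>175).astype(np.uint8)
    cs,_=cv2.findContours(m,cv2.RETR_EXTERNAL,cv2.CHAIN_APPROX_NONE); k=max(cs,key=cv2.contourArea)
    hull=cv2.convexHull(k)[:,0].astype(float)
    P=np.array([onz(c,(a+.5)/F-.5+x,(b+.5)/F-.5+y,.03)[:2] for a,b in k[:,0]])
    r=cv2.minAreaRect((P*1000).astype(np.float32)); print("block",r)
    vis=z.copy(); cv2.drawContours(vis,[k],-1,(0,0,255),1)
    x,y,w,h=hr
    z=cv2.resize(im[y:y+h,x:x+w],None,fx=F,fy=F,interpolation=cv2.INTER_CUBIC)
    g=cv2.cvtColor(z,cv2.COLOR_BGR2GRAY)
    out.append(vis);out.append(z)
    cv2.imwrite(f"pics/b_{n}.png",vis)
    # gray disc on cap: from seed
    ctr={"top":(163,200),"scene":(188,107)}[n]
    print("seed",z[ctr[1],ctr[0]], g[ctr[1]-60:ctr[1]+60:10,ctr[0]])
    m=np.zeros((g.shape[0]+2,g.shape[1]+2),np.uint8)
    cv2.floodFill(g.copy(),m,ctr,255,18,18,cv2.FLOODFILL_FIXED_RANGE|4|(1<<8)|cv2.FLOODFILL_MASK_ONLY)
    m=m[1:-1,1:-1]; cs,_=cv2.findContours(m,cv2.RETR_EXTERNAL,cv2.CHAIN_APPROX_NONE);k=max(cs,key=cv2.contourArea)
    P=np.array([onz(c,(a+.5)/F-.5+x,(b+.5)/F-.5+y,.05)[:2] for a,b in k[:,0]])
    print("cap top disc",cv2.fitEllipse((P*1000).astype(np.float32)))
    # white pixels + dark
    cv2.drawContours(z,[k],-1,(0,0,255),1); cv2.imwrite(f"pics/h_{n}.png",z)
h=lambda f:cv2.imread(f"pics/{f}.png")
cv2.imwrite("pics/m1.png",cv2.vconcat([cv2.hconcat([cv2.resize(h("h_top"),(300,300)),cv2.resize(h("b_top"),(300,300))]),cv2.hconcat([cv2.resize(h("h_scene"),(300,300)),cv2.resize(h("b_scene"),(300,300))])]))
```

```text
top cam [0.4448 0.0936 0.9487]
block ((589.227783203125, -196.6411895751953), (111.6778793334961, 112.28441619873047), 86.8980712890625)
seed [132 132 136] [ 72  91 133 133 134 136 133 136 136 137 132  94]
cap top disc ((548.7991943359375, 199.46096801757812), (36.12367248535156, 36.33578109741211), 125.88996124267578)
scene cam [ 1.258  -0.1527  0.6082]
block ((598.5303955078125, -195.03260803222656), (113.60389709472656, 136.22340393066406), 86.77610778808594)
seed [143 145 147] [140 132  99 104 147 146 145 146 144  92  62  52]
cap top disc ((546.2630004882812, 201.40179443359375), (34.04395294189453, 35.065757751464844), 149.0124053955078)
```

View pics/m1.png

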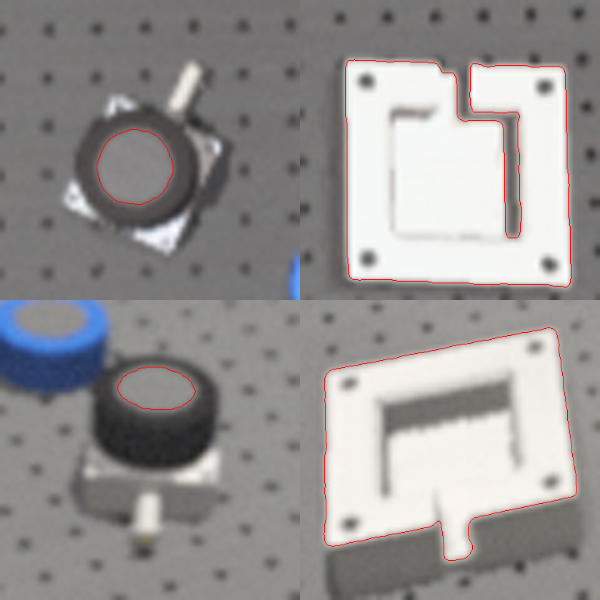

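Run:
```python
from h import *
for n,br,pts in(("top",(405,170,60,60),None),("scene",(145,212,70,64),None)):
    c=manip.capture(n); im=c["img"]; x,y,w,h=br;F=6
    z=cv2.resize(im[y:y+h,x:x+w],None,fx=F,fy=F,interpolation=cv2.INTER_CUBIC); g=cv2.cvtColor(z,cv2.COLOR_BGR2GRAY)
    m=(g<175).astype(np.uint8); N,l,st,ce=cv2.connectedComponentsWithStats(m)
    P=[]
    for i in range(1,N):
        if 80<st[i,4]<900 and max(st[i,2],st[i,3])<45 :
            p=onz(c,(ce[i][0]+.5)/F-.5+x,(ce[i][1]+.5)/F-.5+y,.03); print(n,st[i],p*1000); P.append(p[:2])
    # hull edges excluding slot: take outer contour, fit lines
# head corners / connector manual, from zoom 6 crops
    if n=="top":
        F=6.5; f=lambda a,b,zz:onz(c,(a+.5)/F-.5+250,(b+.5)/F-.5+190,zz)*1000
        for q in((150,125),(290,185),(225,330),(85,255)): print("hc",f(*q,.022))
        print("tip",f(252,85,.015),"base",f(230,140,.015))
    else:
        F=6.5; f=lambda a,b,zz:onz(c,(a+.5)/F-.5+320,(b+.5)/F-.5+165,zz)*1000
        for q in((110,232),(282,240)): print("hc",f(*q,.022))
        print("tip",f(187,303,.012),"base",f(194,253,.016))
```

```text
top [ 70  89  19  17 253] [ 636.6685 -154.1219   30.    ]
top [284  96  20  17 265] [ 631.7087 -244.0186   30.    ]
top [ 73 302  18  18 258] [ 546.801  -148.9624   30.    ]
top [290 309  19  18 258] [ 541.6906 -238.7306   30.    ]
hc [587.8133 212.2241  22.    ]
hc [563.2262 158.5757  22.    ]
hc [508.3203 183.8609  22.    ]
hc [538.1917 237.0492  22.    ]
tip [603.7222 173.4266  15.    ] base [582.2692 182.1361  15.    ]
scene [321  54  17  13 169] [ 545.458  -147.0167   30.    ]
scene [ 61 100  17  14 174] [ 540.4266 -236.7142   30.    ]
scene [343 226  18  14 202] [ 635.2808 -152.1704   30.    ]
scene [ 60 279  21  16 270] [ 630.1987 -241.9557   30.    ]
hc [565.1824 159.0244  22.    ]
hc [589.6798 214.2429  22.    ]
tip [599.4481 174.1241  12.    ] base [579.1784 185.4912  16.    ]
```

Emit:
send_rows(
  increments=[0,0,0.18,0,0,0,9.12,0,0,0.18,0,0,0,9.12,0,0,0.18,0,0,0,9.12,0,0,0.18,0,0,0,9.12,0,0,0.18,0,0,0,9.12,0,0,0.18,0,0,0,9.12,0,0,0.18,0,0,0,9.12,0,0,0.18,0,0,0,9.12,0,0,0.18,0,0,0,9.12,0,0,0.18,0,0,0,9.12],
)

```text
time_s: 1.55
tool_pos: [0.2634, 0.6485, 0.2139]
tcp_rot: [[0.582, 0.813, -0.0], [0.813, -0.582, -0.0], [-0.0, 0.0, -1.0]]
ft_force: [0.3, -0.6, 0.0]
grip_width: 0.0911
```

```bash
cat >> h.py <<'E'
def st():
    s=manip.observe(); R=np.array(s["tcp_rot"]); 
    print("t",s["time_s"],"pos",s["tool_pos"]*1000,"yaw",np.degrees(np.arctan2(R[1,0],R[0,0])),"z",R[:,2],"q",s["q"],"F",s["ft_force"],"M",s["wrist_torque"],"g",s["grip_width"]*1000); return s,R
def to(xyz):
    s,R=st(); d=np.array(xyz)-s["tool_pos"]; print("tool shift cm",R.T@d*100)
E
python3 -c "
from h import *
to([.5475,.2004,.2])"
```

```text
t 1.55 pos [263.3953 648.5307 213.8655] yaw 54.42432554917201 z [-0.     -0.0001 -1.    ] q [ 65.9885  21.7123  99.3658  -0.0006  58.927  101.5645] F [ 0.2823 -0.6403  0.0319] M [-0.1183  0.0546 -0.0252] g 91.13950049872705
tool shift cm [-19.9199  49.1788   1.3896]
```

Emit:
send_rows(
  increments=[0,0,0,-1.5,3.7,0,9.12,0,0,0,-1.5,3.7,0,9.12,0,0,0,-1.5,3.7,0,9.12,0,0,0,-1.5,3.7,0,9.12,0,0,0,-1.5,3.7,0,9.12,0,0,0,-1.5,3.7,0,9.12,0,0,0,-1.5,3.7,0,9.12,0,0,0,-1.5,3.7,0,9.12,0,0,0,-1.5,3.7,0,9.12,0,0,0,-1.5,3.7,0,9.12],
)

```text
time_s: 2.8
tool_pos: [0.4797, 0.3114, 0.214]
tcp_rot: [[0.577, 0.817, 0.0], [0.817, -0.577, 0.0], [0.0, 0.0, -1.0]]
ft_force: [0.3, 0.3, 0.2]
grip_width: 0.0914
```

Emit:
send_rows(
  increments=[0,0,0,-1.5,3.7,0,9.12,0,0,0,-1.5,3.7,0,9.12,0,0,0,-1.2,3,0,9.12,0,0,0,-0.72,1.78,0,9.12,0,0,0,0,0,1.4,9.12,0,0,0,0,0,0,9.12],
)

```text
time_s: 3.55
tool_pos: [0.5489, 0.2024, 0.1983]
tcp_rot: [[0.577, 0.817, -0.002], [0.817, -0.577, -0.001], [-0.002, -0.002, -1.0]]
ft_force: [-0.6, 0.1, -0.3]
grip_width: 0.0913
```

```bash
python3 -c "
from h import *
to([.5475,.2004,.1])
for n in('scene','top'):
    c=manip.capture(n);u,v=proj(c,[.5475,.2004,.1]).astype(int);print(u,v)
    cv2.imwrite(f'pics/{n}1.png',cv2.resize(c['img'][max(v-60,0):v+60,u-60:u+60],None,fx=4,fy=4,interpolation=2))
cv2.imwrite('pics/d1.png',cv2.resize(cv2.hconcat([cv2.imread('pics/scene1.png'),cv2.imread('pics/top1.png')]),(800,400)))"
```

```text
t 3.55 pos [548.9041 202.442  198.3395] yaw 54.77955869954842 z [-0.0025 -0.0006 -1.    ] q [ 17.958   12.6847 113.3028   0.0109  54.1582  53.1722] F [-0.5643  0.0821 -0.268 ] M [-0.1268  0.1447  0.0232] g 91.27336986693822
tool shift cm [-0.2287  0.0193  9.8344]
351 164
273 221
```

View pics/d1.png

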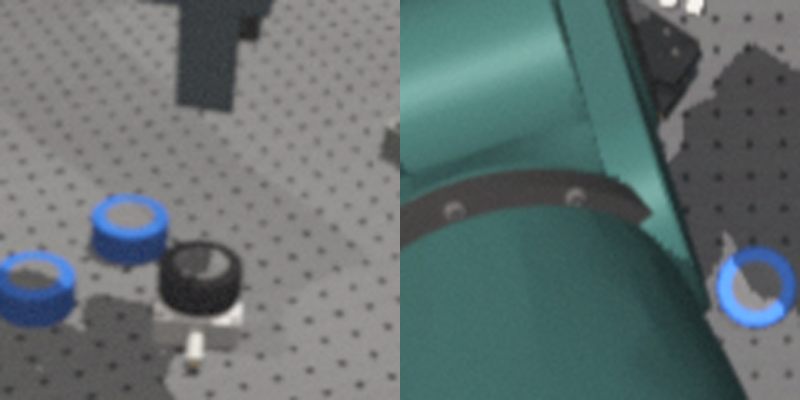

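Emit:
send_rows(
  increments=[0,0,0,-0.2,0,0,9.12,0,0,0,0,0,3,9.12,0,0,0,0,0,4,9.12,0,0,0,0,0,3,9.12,0,0,0,0,0,1.5,9.12,0,0,0,0,0,0,9.12,0,0,0,0,0,0,9.12],
)

```text
time_s: 4.53
tool_pos: [0.5498, 0.2008, 0.0862]
tcp_rot: [[0.577, 0.817, 0.002], [0.817, -0.577, 0.0], [0.001, 0.001, -1.0]]
ft_force: [-0.3, 0.7, 0.1]
grip_width: 0.0911
```

```bash
python3 -c "
from h import *
to([.5475,.2004,.025])
for n in('scene',):
    c=manip.capture(n);u,v=proj(c,[.5475,.2004,.05]).astype(int);print(u,v)
    cv2.imwrite('pics/d2.png',cv2.resize(c['img'][max(v-50,0):v+50,u-50:u+50],None,fx=6,fy=6,interpolation=2))
"
```

```text
t 4.525 pos [549.774  200.8154  86.1589] yaw 54.770941468543526 z [ 0.0015  0.0005 -1.    ] q [ 17.7842  22.1067 115.4352  -0.      42.3654  53.0133] F [-0.3224  0.6745  0.1028] M [-0.1013  0.1061 -0.0408] g 91.08996016307681
tool shift cm [-0.173  -0.1677  6.1155]
350 182
```

View pics/d2.png

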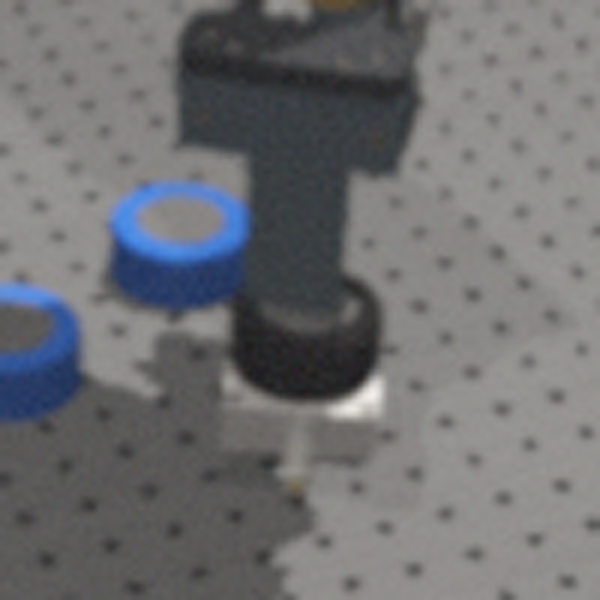

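Emit:
send_rows(
  increments=[0,0,0,-0.15,-0.15,1,9.12,0,0,0,0,0,2,9.12,0,0,0,0,0,2,9.12,0,0,0,0,0,1,9.12,0,0,0,0,0,0,9.12,0,0,0,0,0,0,9.12,0,0,0,0,0,0,9.12],
)

```text
time_s: 5.45
tool_pos: [0.5474, 0.2003, 0.0255]
tcp_rot: [[0.577, 0.817, 0.001], [0.817, -0.577, 0.0], [0.001, 0.001, -1.0]]
ft_force: [0.3, -0.7, -0.4]
grip_width: 0.0908
```

```bash
python3 -c "
from h import *
to([.5475,.2004,.025])
c=manip.capture('scene');u,v=proj(c,[.5475,.2004,.05]).astype(int);print(u,v)
cv2.imwrite('pics/d3.png',cv2.resize(c['img'][max(v-50,0):v+50,u-50:u+50],None,fx=6,fy=6,interpolation=2))
"
```

```text
t 5.45 pos [547.3726 200.2675  25.5213] yaw 54.765418091855146 z [ 0.001   0.0003 -1.    ] q [ 17.8057  27.8531 115.7756  -0.0023  36.3141  53.0421] F [ 0.3193 -0.6924 -0.4159] M [-0.0771  0.0836  0.0431] g 90.78985959974932
tool shift cm [0.0181 0.0027 0.0521]
350 182
```

View pics/d3.png

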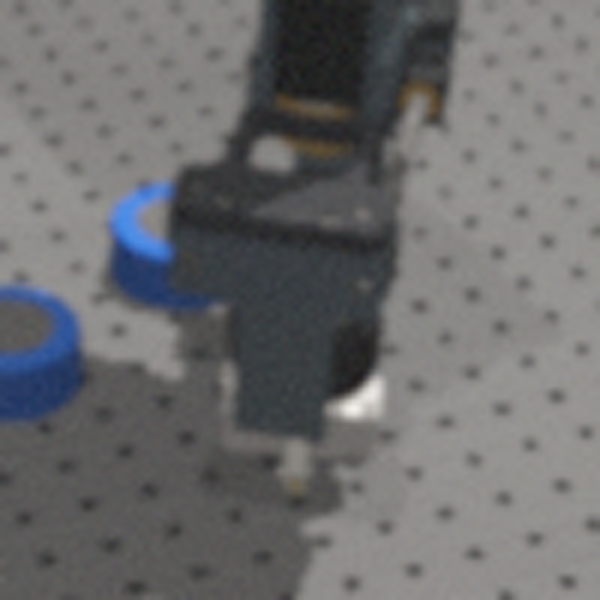

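Emit:
send_rows(
  increments=[0,0,0,0,0,0,7.5,0,0,0,0,0,0,6.5,0,0,0,0,0,0,6,0,0,0,0,0,0,5,0,0,0,0,0,0,4,0,0,0,0,0,0,4,0,0,0,0,0,0,4,0,0,0,0,0,0,4],
)

```text
time_s: 6.5
tool_pos: [0.547, 0.2001, 0.025]
tcp_rot: [[0.577, 0.817, 0.0], [0.817, -0.577, 0.0], [0.0, 0.0, -1.0]]
ft_force: [1.0, -1.5, 2.2]
grip_width: 0.0587
```

```bash
python3 -c "
from h import *
st()"
```

```text
t 6.5 pos [546.9833 200.1307  24.9626] yaw 54.764235328810905 z [ 0.0001  0.     -1.    ] q [ 17.8042  27.8991 115.7916  -0.001   36.3055  53.0408] F [ 1.0068 -1.5046  2.1969] M [-0.1894  0.0383 -0.0286] g 58.654364889916714
```

Emit:
send_rows(
  increments=[0,0,0,0,0,-0.5,4,0,0,0,0,0,-1,4,0,0,0,0,0,-2,4,0,0,0,0,0,-3,4,0,0,0,0,0,-3,4,0,0,0,0,0,-1.5,4,0,0,0,0,0,0,4,0,0,0,0,0,0,4],
)

```text
time_s: 7.5
tool_pos: [0.5463, 0.1999, 0.1341]
tcp_rot: [[0.577, 0.817, -0.001], [0.817, -0.577, -0.0], [-0.001, -0.001, -1.0]]
ft_force: [-0.6, -0.0, -4.4]
grip_width: 0.0587
```

```bash
python3 -c "
from h import *
st()
for n in('scene','top'):
    c=manip.capture(n);u,v=proj(c,[.547,.2,.13]).astype(int);print(u,v)
    cv2.imwrite(f'pics/{n}4.png',cv2.resize(c['img'][max(v-50,0):v+50,u-50:u+50],(400,400),interpolation=2))
cv2.imwrite('pics/d4.png',cv2.hconcat([cv2.imread('pics/scene4.png'),cv2.imread('pics/top4.png')]))"
```

```text
t 7.5 pos [546.3142 199.9046 134.0951] yaw 54.76333282941909 z [-0.0012 -0.0004 -1.    ] q [ 17.8034  17.5704 115.182   -0.0015  47.3195  53.0411] F [-0.615  -0.0066 -4.4059] M [-0.0621  0.0972  0.0408] g 58.65102759382651
352 152
271 219
```

View pics/d4.png

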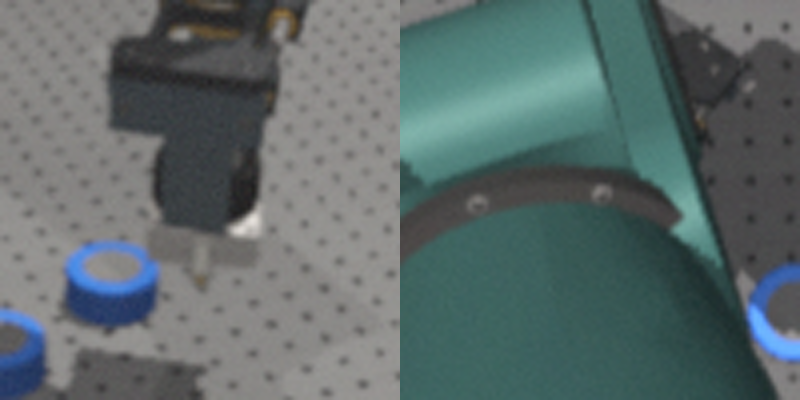

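Emit:
send_rows(
  increments=[0,0,-0.1,0,0,0,4,0,0,-0.15,0,0,0,4,0,0,-0.1,0,0,0,4,0,0,-0.037,0,0,0,4,0,0,0,0,0,0,4],
)

```text
time_s: 8.22
tool_pos: [0.5467, 0.2001, 0.1345]
tcp_rot: [[0.227, 0.974, -0.001], [0.974, -0.227, -0.0], [-0.0, -0.001, -1.0]]
ft_force: [-0.2, 0.0, -4.0]
grip_width: 0.0587
```

```bash
python3 -c "
from h import *
to([.5885,-.1955,.134])"
```

```text
t 8.225 pos [546.7332 200.0657 134.4824] yaw 76.86495884887304 z [-0.0007 -0.0002 -1.    ] q [ 17.8054  17.5616 115.141   -0.      47.338   30.9405] F [-0.1957  0.0465 -4.0285] M [-0.0829  0.0828 -0.0379] g 58.65879822524019
tool shift cm [-37.5725  13.0566   0.054 ]
```

Emit:
send_rows(
  increments=[0,0,0,-2,0.7,0,4,0,0,0,-4,1.39,0,4,0,0,0,-4,1.39,0,4,0,0,0,-4,1.39,0,4,0,0,0,-4,1.39,0,4,0,0,0,-4,1.39,0,4,0,0,0,-4,1.39,0,4,0,0,0,-4,1.39,0,4,0,0,0,-4,1.39,0,4,0,0,0,-2.5,0.87,0,4],
)

```text
time_s: 9.48
tool_pos: [0.5876, -0.1869, 0.1349]
tcp_rot: [[0.229, 0.974, -0.0], [0.974, -0.229, -0.0], [-0.0, 0.0, -1.0]]
ft_force: [0.8, 0.5, -4.3]
grip_width: 0.0586
```

Emit:
send_rows(
  increments=[0,0,0,-1.07,0.37,0,4,0,0,0,0,0,0,4,0,0,0,0,0,0,4,0,0,0,0,0,0,4],
)

```text
time_s: 9.98
tool_pos: [0.5892, -0.1946, 0.1349]
tcp_rot: [[0.225, 0.974, -0.0], [0.974, -0.225, 0.0], [0.0, -0.0, -1.0]]
ft_force: [0.5, -0.2, -3.8]
grip_width: 0.0587
```

```bash
python3 -c "
from h import *
to([.5885,-.1955,.134])
for n in('scene','top'):
    c=manip.capture(n);u,v=proj(c,[.5885,-.1955,.1]).astype(int);print(u,v)
    cv2.imwrite(f'pics/{n}5.png',cv2.resize(c['img'][max(v-50,0):v+50,u-50:u+50],(400,400),interpolation=2))
cv2.imwrite('pics/d5.png',cv2.hconcat([cv2.imread('pics/scene5.png'),cv2.imread('pics/top5.png')]))"
```

```text
t 9.975 pos [ 589.1837 -194.5567  134.9427] yaw 76.98560739434123 z [-0.0001  0.0001 -1.    ] q [-20.4271  20.617  110.7155   0.0033  48.674   -7.4149] F [ 0.5187 -0.1604 -3.8006] M [-0.087   0.067  -0.0047] g 58.69462622539913
tool shift cm [-0.1073 -0.0454  0.0943]
171 213
444 199
```

View pics/d5.png

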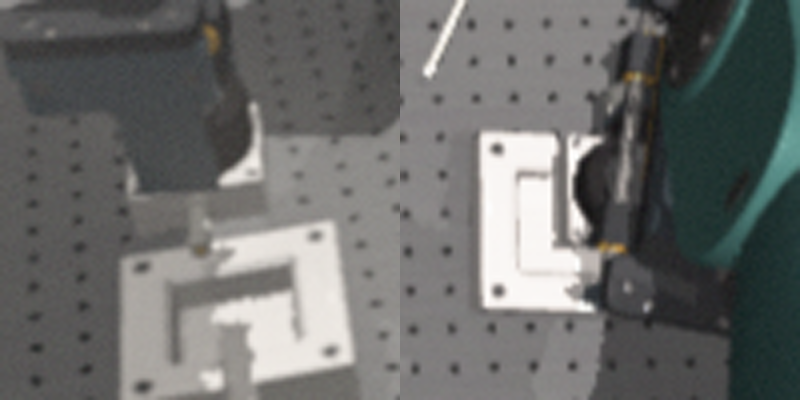

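Emit:
send_rows(
  increments=[0,0,0,-0.1,-0.05,1,4,0,0,0,0,0,2,4,0,0,0,0,0,2,4,0,0,0,0,0,1.5,4,0,0,0,0,0,0.5,4,0,0,0,0,0,0,4,0,0,0,0,0,0,4,0,0,0,0,0,0,4],
)

```text
time_s: 11.08
tool_pos: [0.5889, -0.1964, 0.0655]
tcp_rot: [[0.226, 0.974, 0.001], [0.974, -0.226, -0.0], [-0.0, 0.001, -1.0]]
ft_force: [-0.6, 0.4, -3.0]
grip_width: 0.0587
```

```bash
python3 -c "
from h import *
to([.5885,-.1955,.033])
for n in('scene','top'):
    c=manip.capture(n);u,v=proj(c,[.5885,-.1955,.03]).astype(int);print(u,v,u-35,v-35)
    cv2.imwrite(f'pics/{n}6.png',cv2.resize(c['img'][max(v-35,0):v+35,u-35:u+35],(400,400),interpolation=2))
cv2.imwrite('pics/d6.png',cv2.hconcat([cv2.imread('pics/scene6.png'),cv2.imread('pics/top6.png')]))"
```

```text
t 11.075 pos [ 588.8888 -196.3604   65.546 ] yaw 76.93638057126398 z [ 0.0009 -0.0004 -1.    ] q [-20.5914  26.5904 111.386   -0.0008  41.967   -7.5272] F [-0.6429  0.3733 -2.9536] M [-0.0424  0.1064  0.0353] g 58.73948424727935
tool shift cm [ 0.0755 -0.0605  3.2545]
178 239 143 204
435 204 400 169
```

View pics/d6.png

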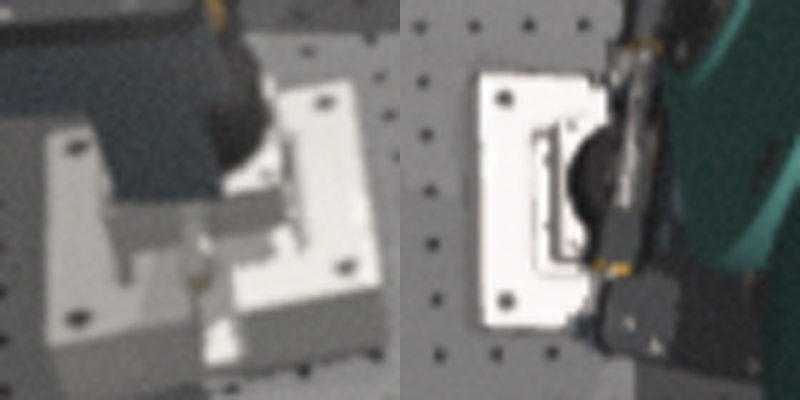

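```bash
cat >> h.py <<'E'
def overlay(n,ctr,yaw,zb,fn,bias,win=30,sc=10):
    c=manip.capture(n);u,v=proj(c,[ctr[0],ctr[1],zb+.01]).astype(int)
    x0,y0=u-win,v-win
    im=cv2.resize(c['img'][y0:y0+2*win,x0:x0+2*win],None,fx=sc,fy=sc,interpolation=2); raw=im.copy()
    a=np.radians(yaw); Rz=np.array([[np.cos(a),-np.sin(a)],[np.sin(a),np.cos(a)]])
    for (x,y,z) in [(30,-30,0),(30,30,0),(30,-30,22),(30,30,22),(-30,30,22),(-30,-30,22),(61,0,11)]:
        p=np.r_[Rz@[x/1000,y/1000]+ctr[:2]+np.array(bias)/1000,zb+z/1000]
        q=(proj(c,p)-[x0,y0]+.5)*sc-.5
        cv2.drawMarker(im,tuple(int(round(k)) for k in q),(0,0,255),0,14,1)
    cv2.imwrite(fn,cv2.hconcat([raw,im]) if win*sc*4<=800 else im); return c,x0,y0
E
python3 -c "
from h import *
s=manip.observe();p=s['tool_pos']
print(overlay('scene',p,-3.25,p[2]-.025,'pics/d7.png',(-.7,1.),30,10)[1:])
print(overlay('top',p,-3.25,p[2]-.025,'pics/d8.png',(.7,-1.),30,10)[1:])
"
```

```text
(np.int64(145), np.int64(202))
(np.int64(408), np.int64(172))
```

View pics/d7.png

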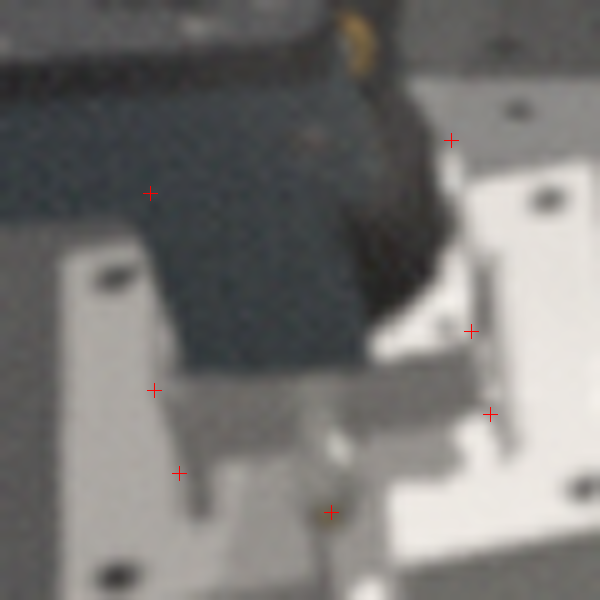

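View pics/d8.png

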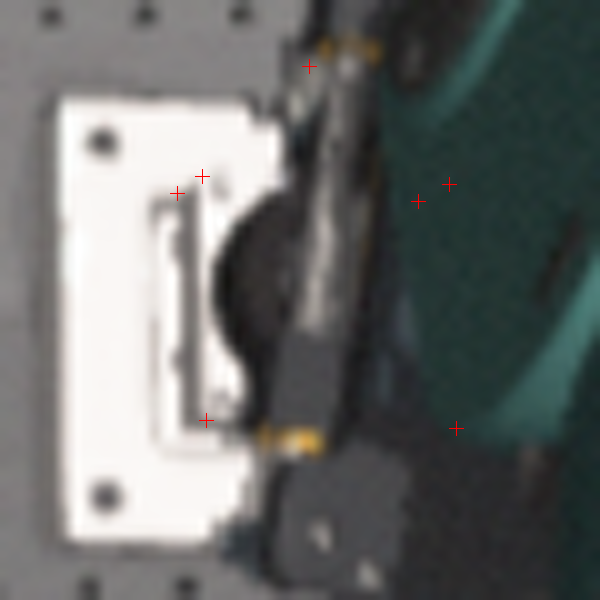

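Run:
```python
from h import *
c=manip.capture("top"); im=cv2.imread("pics/top0.png")
F=10;x,y,w,h=255,196,40,44
z=cv2.resize(im[y:y+h,x:x+w],None,fx=F,fy=F,interpolation=cv2.INTER_CUBIC)
cv2.imwrite("pics/hz.png",z)
im2=cv2.imread("pics/scene0.png"); x,y,w,h=330,170,40,44
z2=cv2.resize(im2[y:y+h,x:x+w],None,fx=F,fy=F,interpolation=cv2.INTER_CUBIC)
cv2.imwrite("pics/hz.png",cv2.hconcat([z,z2]))
```

```text
(no output)
```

View pics/hz.png

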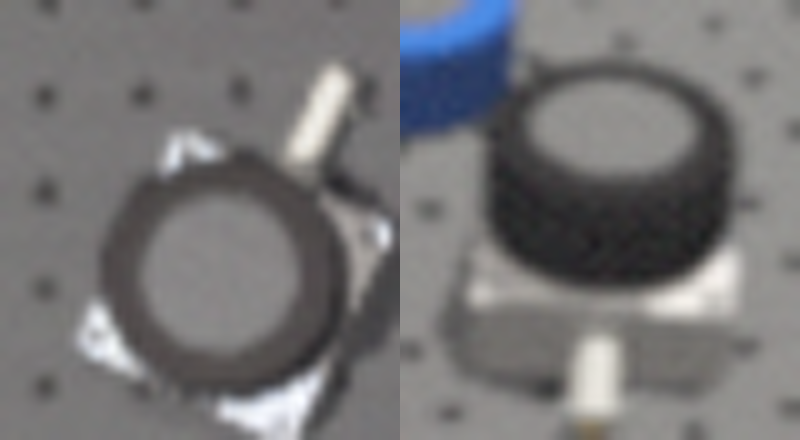

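Run:
```python
from h import *
F=10
def g(n,x0,y0,a,b,z): return onz(C[n],(a+.5)/F-.5+x0,(b+.5)/F-.5+y0,z)[:2]*1000
C={n:manip.capture(n) for n in("top","scene")}
def ang(p,q): d=q-p; return np.degrees(np.arctan2(d[1],d[0]))
S=lambda a,b,z:g("scene",330,170,a,b,z); T=lambda a,b,z:g("top",255,196,a,b,z)
print("scene front",ang(S(340,315,.022),S(67,305,.022)), ang(S(67,305,.022),S(340,315,.022))-90, S(67,305,.022),S(340,315,.022))
print("top left(+y..) edge",ang(T(78,340,.022),T(172,138,.022)))
print("top bottom edge",ang(T(280,438,.022),T(85,352,.022))-90)
print("conn",ang(T(302,160,.012),T(340,72,.012)), ang(np.array([548.8,199.5]),T(340,72,.012)),T(340,72,.012))
print("conn sc",ang(np.array([546.3,201.4]),S(190,428,.011)),ang(S(197,340,.016),S(190,410,.016)),S(190,428,.011))
```

```text
scene front -112.99949037299882 -22.999490372998807 [564.2332 158.7986] [588.613  216.2351]
top left(+y..) edge -24.93808691358768
top bottom edge -25.010455757333958
conn -23.655428846281055 -25.51344072885727 [603.9729 173.168 ]
conn sc -26.54095653192797 -27.37009497989883 [602.2691 173.4448]
```

Emit:
send_rows(
  increments=[0,0,0.007,0.07,-0.06,0,4,0,0,0,0,0,0.4,4,0,0,0,0,0,0.4,4,0,0,0,0,0,0.3,4,0,0,0,0,0,0.2,4,0,0,0,0,0,0,4],
)

```text
time_s: 12.18
tool_pos: [0.588, -0.1954, 0.0517]
tcp_rot: [[0.233, 0.973, -0.0], [0.973, -0.233, 0.0], [0.0, -0.0, -1.0]]
ft_force: [-0.9, 0.1, -2.9]
grip_width: 0.0587
```

```bash
python3 -c "
from h import *
to([.5885,-.1955,.033])
c=manip.capture('scene');cv2.imwrite('pics/d9.png',cv2.resize(c['img'][205:275,140:220],None,fx=8,fy=8,interpolation=2))
"
```

```text
t 12.175 pos [ 587.9796 -195.3921   51.739 ] yaw 76.537425944481 z [-0.0003  0.0001 -1.    ] q [-20.537   27.7953 111.5068  -0.0011  40.7164  -7.0736] F [-0.8793  0.0682 -2.9482] M [-0.1379  0.0808 -0.0664] g 58.744593658083645
tool shift cm [0.0016 0.0537 1.8739]
```

View pics/d9.png

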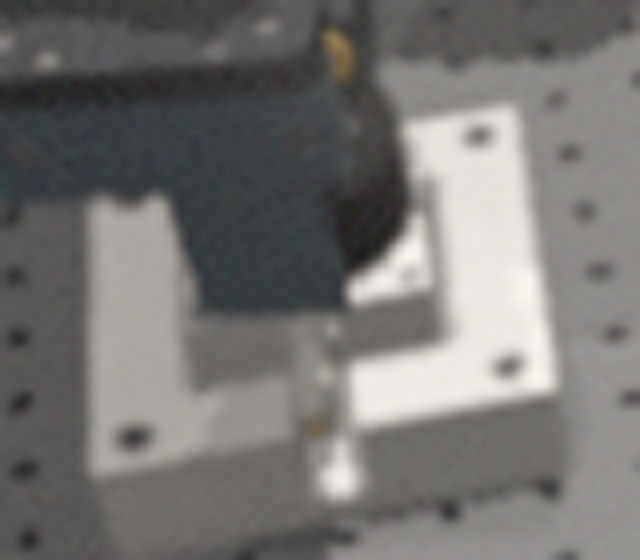

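Emit:
send_rows(
  increments=[0,0,0,0,0,0.2,4,0,0,0,0,0,0.2,4,0,0,0,0,0,0.2,4,0,0,0,0,0,0.2,4,0,0,0,0,0,0,4],
)

```text
time_s: 12.85
tool_pos: [0.588, -0.1954, 0.0437]
tcp_rot: [[0.233, 0.973, -0.0], [0.973, -0.233, 0.0], [0.0, -0.0, -1.0]]
ft_force: [-1.4, -0.1, -4.0]
grip_width: 0.0582
```

```bash
python3 -c "
from h import *
to([.5885,-.1955,.033])
"
```

```text
t 12.85 pos [ 587.9723 -195.3819   43.7267] yaw 76.53650659139164 z [-0.0003  0.0001 -1.    ] q [-20.5362  28.5376 111.505   -0.0018  39.9766  -7.0713] F [-1.432  -0.1426 -3.9557] M [-0.1194  0.0282  0.0016] g 58.219054889051925
tool shift cm [0.0008 0.0544 1.0726]
```

Sliding in freely. Continue.

Emit:
send_rows(
  increments=[0,0,0,0,0,0.2,4,0,0,0,0,0,0.2,4,0,0,0,0,0,0.2,4,0,0,0,0,0,0.2,4,0,0,0,0,0,0.1,4,0,0,0,0,0,0,4],
)

```text
time_s: 13.6
tool_pos: [0.5881, -0.1954, 0.0348]
tcp_rot: [[0.233, 0.973, -0.0], [0.973, -0.233, 0.0], [-0.0, -0.0, -1.0]]
ft_force: [-0.2, -0.7, -3.7]
grip_width: 0.0586
```

```bash
python3 -c "
from h import *
to([.5885,-.1955,.033])
"
```

```text
t 13.6 pos [ 588.0677 -195.4076   34.8474] yaw 76.53852288728176 z [-0.0001  0.     -1.    ] q [-20.535   29.3713 111.4837  -0.0031  39.1512  -7.0711] F [-0.2363 -0.6914 -3.7067] M [-0.0158  0.0752  0.0209] g 58.62499713422246
tool shift cm [0.0011 0.0442 0.1847]
```

Emit:
send_rows(
  increments=[0,0,0,0,0,0.1,4,0,0,0,0,0,0.1,4,0,0,0,0,0,0.1,4,0,0,0,0,0,0,4],
)

```text
time_s: 14.1
tool_pos: [0.5882, -0.1955, 0.0328]
tcp_rot: [[0.233, 0.973, -0.0], [0.973, -0.233, 0.0], [-0.0, -0.0, -1.0]]
ft_force: [-6.5, 2.5, 12.8]
grip_width: 0.0589
```

```bash
python3 -c "
from h import *
to([.5885,-.1955,.033])
c=manip.capture('scene');cv2.imwrite('pics/d10.png',cv2.resize(c['img'][205:275,140:220],None,fx=8,fy=8,interpolation=2))
"
```

```text
t 14.1 pos [ 588.2225 -195.4757   32.8218] yaw 76.53963528339635 z [-0.0002  0.     -1.    ] q [-20.5357  29.5744 111.4558  -0.0036  38.9798  -7.0725] F [-6.4642  2.4918 12.7748] M [0.2264 1.138  0.013 ] g 58.854540160627714
tool shift cm [ 0.0041  0.0276 -0.0178]
```

View pics/d10.png

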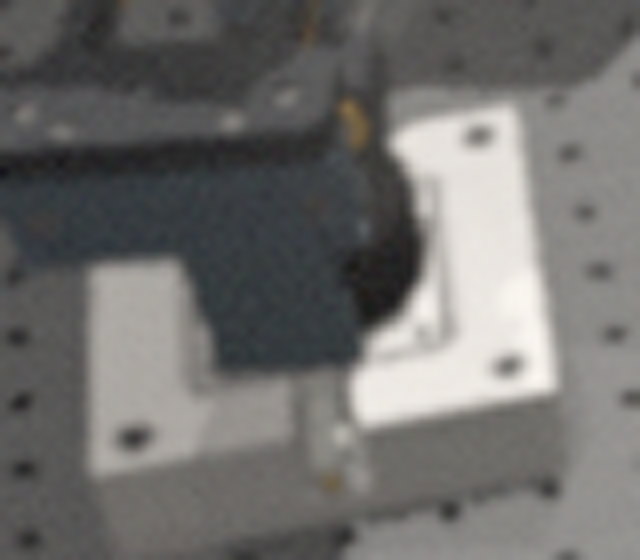

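Emit:
send_rows(
  increments=[0,0,0,0,0,0.1,4,0,0,0,0,0,0,4,0,0,0,0,0,0,4],
)

```text
time_s: 14.52
tool_pos: [0.5884, -0.1955, 0.0327]
tcp_rot: [[0.233, 0.973, -0.0], [0.973, -0.233, -0.0], [-0.0, -0.0, -1.0]]
ft_force: [-10.3, 3.9, 26.6]
grip_width: 0.0587
```

```bash
python3 -c "
from h import *
to([.5885,-.1955,.033])
"
```

```text
t 14.525 pos [ 588.369  -195.5394   32.6614] yaw 76.53918075922445 z [-0.0001 -0.     -1.    ] q [-20.5364  29.5984 111.4394  -0.004   38.9668  -7.0724] F [-10.3155   3.9353  26.6017] M [0.4974 2.0959 0.0311] g 58.73482510981
tool shift cm [ 0.0069  0.0118 -0.0339]
```

Emit:
send_rows(
  increments=[0,0,0,0,0,-0.15,4,0,0,0,0,0,0,4,0,0,-0.05,0,0,-0.0125,4],
)

```text
time_s: 14.9
tool_pos: [0.5884, -0.1956, 0.0329]
tcp_rot: [[0.183, 0.983, 0.001], [0.983, -0.183, -0.0], [-0.0, 0.001, -1.0]]
ft_force: [-4.4, -1.7, 5.7]
grip_width: 0.0586
```

```bash
python3 -c "
from h import *
st()
"
```

```text
t 14.9 pos [ 588.4391 -195.5892   32.9028] yaw 79.4400814271816 z [ 0.0006 -0.0002 -1.    ] q [-20.5393  29.5689 111.4523  -0.0009  38.9441  -9.9786] F [-4.3799 -1.6787  5.6659] M [-0.4857  0.888  -0.3749] g 58.612519443671154
```

Emit:
send_rows(
  increments=[0,0,-0.05,0,0,-0.0125,4],
)

```text
time_s: 15.02
tool_pos: [0.5882, -0.1956, 0.0329]
tcp_rot: [[0.134, 0.991, 0.0], [0.991, -0.134, -0.0], [-0.0, 0.0, -1.0]]
ft_force: [-3.2, -0.2, 3.9]
grip_width: 0.0584
```

```bash
python3 -c "
from h import *
st()
"
```

```text
t 15.025 pos [ 588.155  -195.6464   32.9116] yaw 82.3222540019419 z [ 0.     -0.0001 -1.    ] q [-20.5521  29.5618 111.4635  -0.0058  38.9733 -12.8699] F [-3.1753 -0.1542  3.8626] M [-0.1249  0.5562 -0.4798] g 58.41463416352004
```

Emit:
send_rows(
  increments=[0,0,-0.1,0,0,-0.025,4],
)

```text
time_s: 15.15
tool_pos: [0.5881, -0.1955, 0.033]
tcp_rot: [[0.033, 0.999, 0.0], [0.999, -0.033, 0.0], [0.0, 0.0, -1.0]]
ft_force: [-2.8, 1.1, 1.2]
grip_width: 0.0585
```

```bash
python3 -c "
from h import *
st()
"
```

```text
t 15.15 pos [ 588.1329 -195.4714   33.0047] yaw 88.09415282931623 z [ 0.      0.0002 -1.    ] q [-20.5444  29.5491 111.4708   0.0189  38.983  -18.6532] F [-2.8022  1.111   1.2232] M [ 0.0396  0.427  -0.3208] g 58.46444720751845
```

Emit:
send_rows(
  increments=[0,0,-0.15,0,0,-0.0375,4,0,0,-0.15,0,0,-0.0375,4],
)

```text
time_s: 15.4
tool_pos: [0.588, -0.1954, 0.0335]
tcp_rot: [[-0.267, 0.964, -0.0], [0.964, 0.267, 0.0], [0.0, -0.0, -1.0]]
ft_force: [-2.5, 0.7, -1.3]
grip_width: 0.0589
```

```bash
python3 -c "
from h import *
st()
"
```

```text
t 15.4 pos [ 587.987  -195.4235   33.5019] yaw 105.46167416921534 z [-0.0003  0.0001 -1.    ] q [-20.5395  29.4962 111.483   -0.0013  39.0365 -36.0001] F [-2.5221  0.7426 -1.3403] M [-0.0422  0.3202 -0.0072] g 58.86221317825764
```

Emit:
send_rows(
  increments=[0,0,-0.15,0,0,-0.0375,4,0,0,-0.15,0,0,-0.0375,4],
)

```text
time_s: 15.65
tool_pos: [0.5879, -0.1954, 0.0342]
tcp_rot: [[-0.54, 0.842, -0.001], [0.842, 0.54, 0.0], [0.0, -0.0, -1.0]]
ft_force: [-1.2, 0.2, -1.7]
grip_width: 0.0587
```

```bash
python3 -c "
from h import *
st()
"
```

```text
t 15.65 pos [ 587.8879 -195.4073   34.1743] yaw 122.65326760321351 z [-0.0005  0.0001 -1.    ] q [-20.5401  29.4309 111.4885  -0.0058  39.1111 -53.1889] F [-1.1524  0.2461 -1.6804] M [-0.063   0.3373 -0.0173] g 58.71681719454364
```

Emit:
send_rows(
  increments=[0,0,-0.15,0,0,-0.0375,4,0,0,-0.15,0,0,-0.0375,4,0,0,-0.15,0,0,-0.0375,4,0,0,-0.15,0,0,-0.0375,4,0,0,-0.15,0,0,-0.0375,4,0,0,-0.15,0,0,-0.0375,4],
)

```text
time_s: 16.4
tool_pos: [0.5879, -0.1954, 0.0364]
tcp_rot: [[-0.995, 0.101, -0.001], [0.101, 0.995, 0.0], [0.001, 0.0, -1.0]]
ft_force: [-0.6, -0.3, -0.3]
grip_width: 0.0588
```

```bash
python3 -c "
from h import *
st()
"
```

```text
t 16.4 pos [ 587.8642 -195.4385   36.4288] yaw 174.22160363500345 z [-0.0005  0.0001 -1.    ] q [ -20.5425   29.2176  111.4968   -0.0094   39.3146 -104.7568] F [-0.6477 -0.3447 -0.2859] M [-0.1007  0.1847 -0.0116] g 58.76960398676879
```

Emit:
send_rows(
  increments=[0,0,-0.15,0,0,-0.0375,4,0,0,-0.15,0,0,-0.0375,4,0,0,-0.15,0,0,-0.03,4,0,0,-0.15,0,0,0,4,0,0,-0.08,0,0,0,4,0,0,0,0,0,0,4],
)

```text
time_s: 17.15
tool_pos: [0.5879, -0.1955, 0.0375]
tcp_rot: [[-0.84, -0.543, -0.0], [-0.543, 0.84, -0.0], [0.0, 0.0, -1.0]]
ft_force: [-1.7, -1.0, -1.1]
grip_width: 0.0585
```

```bash
python3 -c "
from h import *
st()
c=manip.capture('scene');cv2.imwrite('pics/d11.png',cv2.resize(c['img'][205:275,140:220],None,fx=8,fy=8,interpolation=2))
"
```

```text
t 17.15 pos [ 587.9207 -195.4973   37.501 ] yaw -147.13374495940673 z [-0.0004 -0.     -1.    ] q [ -20.5449   29.1194  111.495    -0.0126   39.4068 -143.4015] F [-1.6798 -1.0289 -1.1261] M [-0.1536  0.352  -0.0177] g 58.50550356327327
```

View pics/d11.png

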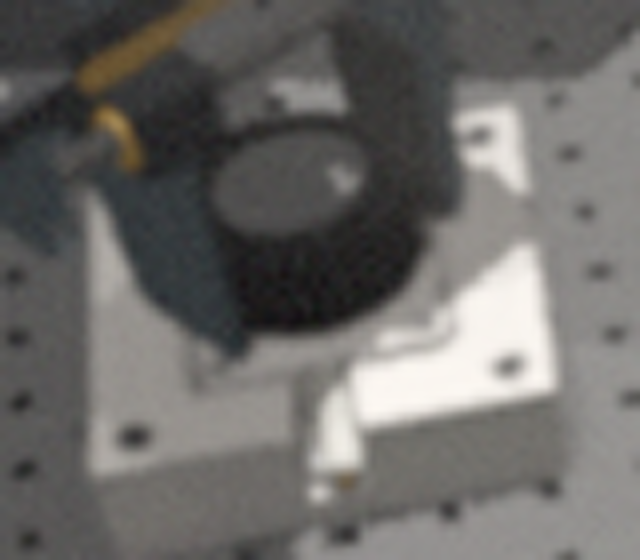

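Emit:
send_rows(
  increments=[0,0,0,0,0,-0.1,4,0,0,0,0,0,-0.1,4,0,0,0,0,0,0,4],
)

```text
time_s: 17.58
tool_pos: [0.5881, -0.1954, 0.0398]
tcp_rot: [[-0.84, -0.543, 0.0], [-0.543, 0.84, -0.0], [-0.0, -0.0, -1.0]]
ft_force: [-1.8, -1.1, -1.6]
grip_width: 0.0586
```

```bash
python3 -c "
from h import *
st()
"
```

```text
t 17.575 pos [ 588.1116 -195.4127   39.8208] yaw -147.12252893951035 z [ 0.0001 -0.     -1.    ] q [ -20.5345   28.9043  111.4958   -0.0011   39.5955 -143.4111] F [-1.7811 -1.1341 -1.6308] M [-0.1065  0.2897 -0.0075] g 58.56479244229802
```

Emit:
send_rows(
  increments=[0,0,0,0,0,-0.2,4,0,0,0,0,0,-0.3,4,0,0,0,0,0,-0.3,4,0,0,0,0,0,0,4],
)

```text
time_s: 18.08
tool_pos: [0.5882, -0.1954, 0.0481]
tcp_rot: [[-0.84, -0.543, 0.0], [-0.543, 0.84, -0.0], [-0.0, -0.0, -1.0]]
ft_force: [-2.0, -0.9, 0.2]
grip_width: 0.0586
```

```bash
python3 -c "
from h import *
st()
c=manip.capture('scene');cv2.imwrite('pics/d12.png',cv2.resize(c['img'][205:275,140:220],None,fx=8,fy=8,interpolation=2))
"
```

```text
t 18.075 pos [ 588.1666 -195.4316   48.057 ] yaw -147.10106055063522 z [ 0.0002 -0.0001 -1.    ] q [ -20.5343   28.1391  111.5014   -0.0015   40.348  -143.4321] F [-1.9659 -0.8862  0.1699] M [-0.0128  0.4402  0.0089] g 58.59798125574809
```

View pics/d12.png

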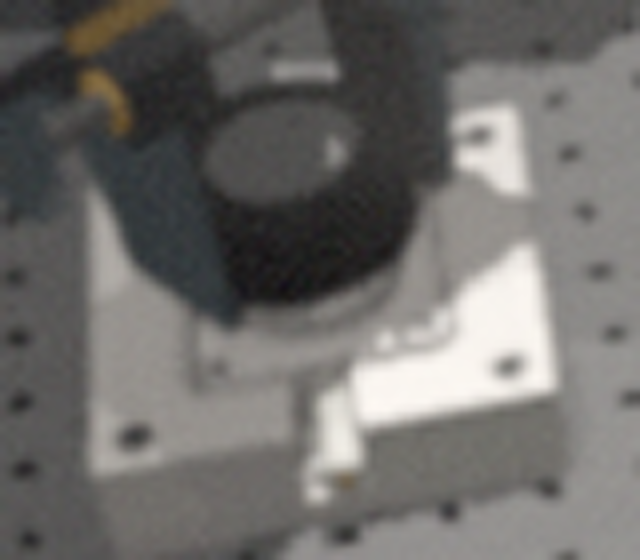

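Emit:
send_rows(
  increments=[0,0,0,0,0,-0.3,4,0,0,0,0,0,-0.4,4,0,0,0,0,0,-0.4,4,0,0,0,0,0,-0.3,4,0,0,0,0,0,-0.1,4,0,0,0,0,0,0,4,0,0,0,0,0,0,4,0,0,0,0,0,0,4],
)

```text
time_s: 19.12
tool_pos: [0.588, -0.1954, 0.0626]
tcp_rot: [[-0.84, -0.543, -0.0], [-0.543, 0.84, 0.0], [0.0, 0.0, -1.0]]
ft_force: [-0.6, 0.8, -1.0]
grip_width: 0.0585
```

```bash
python3 -c "
from h import *
st()
c=manip.capture('scene');cv2.imwrite('pics/d13.png',cv2.resize(c['img'][205:275,140:220],None,fx=8,fy=8,interpolation=2))
cv2.imwrite('pics/s13.png',c['img'])
c=manip.capture('top');cv2.imwrite('pics/t13.png',c['img'])
"
```

```text
t 19.125 pos [ 588.0498 -195.4059   62.637 ] yaw -147.09891433063467 z [-0.0001  0.     -1.    ] q [ -20.5362   26.7981  111.488    -0.0002   41.7217 -143.4371] F [-0.5753  0.7683 -1.0215] M [0.0662 0.039  0.0439] g 58.48564602201236
```

View pics/d13.png

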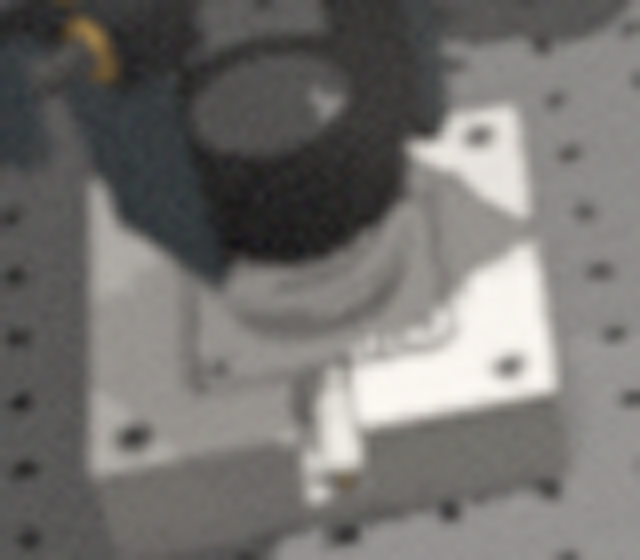

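View pics/s13.png

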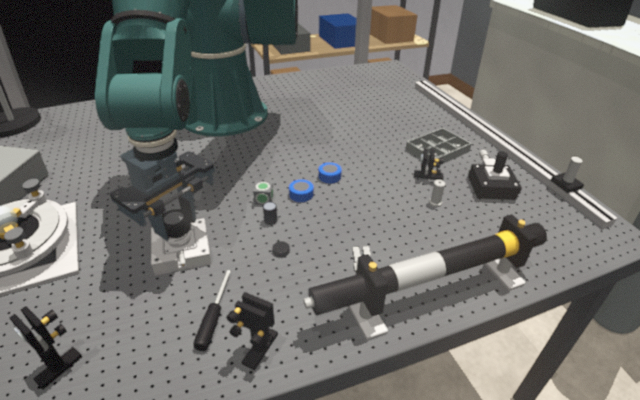

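```bash
python3 -c "
from h import *
s,R=st();c=manip.capture('scene')
p=s['tool_pos'];b=[-.0007,.001]
im=cv2.resize(c['img'][205:275,140:220],None,fx=8,fy=8,interpolation=2)
for r,z,col in((.018,.088,(0,0,255)),(.0295,.062,(0,255,0)),(.022,.052,(255,0,0))):
  for a in np.linspace(0,6.283,60):
    q=(proj(c,[p[0]+b[0]+r*np.cos(a),p[1]+b[1]+r*np.sin(a),z])-[140,205]+.5)*8-.5
    cv2.circle(im,tuple(int(k) for k in q),1,col,-1)
cv2.imwrite('pics/d14.png',im)"
```

```text
t 19.225 pos [ 588.0588 -195.4118   62.6379] yaw -147.10203700444586 z [-0.0001  0.0001 -1.    ] q [ -20.5365   26.7989  111.4866    0.0001   41.7229 -143.4345] F [ 0.4095 -1.0064 -0.4638] M [ 0.0584  0.0294 -0.028 ] g 58.38224910551467
```

View pics/d14.png

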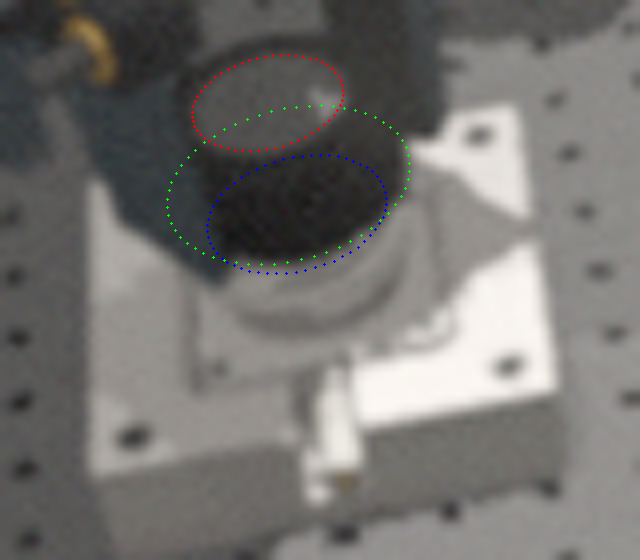

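```bash
python3 -c "
from rig import manip
print(manip.hand_in())"
```

```text
the job is handed in; nothing more can be done
None
```

The job is handed in: the head is seated in the block and the unscrewed cap is held level above the snout, at 19.2 s of the 67 s allowed. `hand_in` gives no verdict, so the evidence is my own checks.

**What I did**
- I gripped the cap, turned the head 22° in the air to line up the connector, and lowered it into the pocket.
- I pressed until it stopped hard at the expected height (tool at 32.7 mm, 33 mm expected) with 27 N.
- I turned the cap anticlockwise. The torque peaked at about 0.48 N m and had vanished by about 29°. The tool turned 136° in all.
- I raised the cap straight up.

**Last checks**
- **Cap position:** the tool is 29.6–30 mm above where it was with the cap tight, so the rim is about 1 cm clear of the snout top. The cap's top and rim sit where expected in the scene picture, level and over the opening.
- **Load:** the upward load is about 0.5–1 N, which is close to the cap alone (0.8 N). The grip width is 58.4 mm.
- **Head:** it stayed in the block, connector in the slot, and looks flush in the picture. I took flushness from the stop height and the picture and did not measure it separately.
- **Other parts:** they appear unmoved in the final scene picture.

**What disagreed**
- The two cameras differed by about 2–3 mm, so I used their average.
- Separate readings of the head's angle ranged from -23° to -27°; I used -25° and it slid in freely.
- Sideways force reached about 11 N while pressing, and about 2 N partway through the lift. It was near zero at the end.

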